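Short pulse spin on the bench centrifuge

ROBOT

A 6-joint arm with a two-finger parallel gripper is mounted at the origin on the work surface. World frame = base frame: x ahead of the robot, y to its left, z up, the work surface at z = 0. Lengths are in m, angles in rad, forces in N, time in s.
With the tool pointing down it reaches from about 0.35 to 0.975 m from the base axis. Payload 4.9 kg.
Tool frame: the origin (TCP) lies at the very end of the fingers, on their centre line; the grasp point (between the pads) lies 19 mm behind it; z points along the fingers, x is the direction in which the jaws open and shut, and the axes are right-handed (so a half turn about z gives the same grasp; the last joint's range is limited). The gripper opens to 85 mm and grips with 20 to 120 N. Pads are 22 mm wide; open, the fingers measure 114 mm over their backs; the gripper's body (76 mm by 85 mm) begins 54 mm behind the grasp point. The pads swing forward as they close: fully open they stand 13 mm farther back than shut.
Start: joints at [-1.358, 0.053, 1.613, -0, 1.476, -0.119], TCP at [0.204, -0.591, 0.231] pointing down, gripper open.
Joint ranges: [-3.01, 3.01], [-1.01, 2.22], [0.06, 2.58], [-1.02, 4.17], [0.09, 2.62], [-3.14, 3.14]. Speed limits (rad/s): [2.57, 2.57, 3.14, 3.14, 3.14, 3.14].

INTERFACE

Orientations are given as a rotation vector (axis times angle).
In Python, from station import ctrl gives the robot as it stands.
- The arm moves only by the shell command python3 -m handwheel 'ROWS' [OPENING] [FORCE]. ROWS is a JSON object of lists of equal length, an entry for each row: "offset": the shift along the world's x, y, z in units of 40 mm (1.0 is 40 mm), a list of three; "roll": the turn about the world's z in units of 6 degrees (1.0 is 6 degrees). A call has exactly 10 rows; each row is the pose to reach, as a shift and turn from the pose commanded when the call began; what a row does not reach only later rows make up. A row lasts 1/10 s, in which the tool goes at most 50 mm and 8.59 degrees, less where a joint would pass 70% of its speed; a pose out of reach is approached as far as the arm can. A call with a gripper value outside its range is refused whole. OPENING is the finger opening in mm, from 0 to 85.4, set as the call begins (- or left out, the last holds). The fingers move at their own pace and stop on an object; FORCE is the grip in N (left out, the last holds). Time passes only in rows, so rows that repeat a pose let the fingers close, or fill a call up. It gives the time, the measured TCP pose, the force and the opening at its end, in the units of the state.
- ctrl.get_obs(): the state, without advancing time (a new reading comes with each control period).
- ctrl.get_image(name): name is "scene" or "top" or "wrist"; returns a dict with "img" (480x640x3 uint8, red, green, blue), "fx", "fy", "cx", "cy" (pixels), "T" (4x4, takes a point from camera to world coordinates). Camera axes: x right, y down, z forward; pixel columns grow to the right and rows downward; lengths in m; the calibration is good to about 2 mm. The wrist camera is an equidistant fisheye: a pixel r from the principal point sees the ray r / f radians off the axis. A picture is of the moment at which its call begins. There is no depth.
- ctrl.finish_job(): hands the job in, once; it reports no verdict.
The state is a dict: "t": time; "q": joint angles; "dq": joint speeds; "effort": joint torques, N m; "tool_pos": TCP position; "tool_rot": TCP orientation; "contact_force": force on the tool from outside, world axes, zero at the start; "wrist_torque": the same for the moment, N m; "opening": finger opening in m.
Only numpy, scipy, OpenCV 4.12 (cv2) and the standard library are available. Lean on these libraries where they do the work, as an engineer would, in place of code of your own. Each camera call takes 0.05 s, during which the arm holds its last target.

TASK

The tubes are loaded and the lid of the centrifuge is shut: give them a short spin. Push the round pulse button on the centrifuge right down, keep it down for about five seconds, then let it come up again and take your hand away. Do not press the square or the oblong button beside it.

Things in the scene. Friction and masses are not known exactly. Their poses are not given: they have to be found in the camera images.
- centrifuge: White bench centrifuge, fixed, 340 mm deep (x) x 330 mm wide (y); origin at the centre of its foot, on the table. Along its robot-side (-x) edge runs a flat grey control strip, 192 mm above the table, with the three buttons and a dial, all 118 mm before its middle; behind the strip the shut lid rises to 218 mm. It stands elsewhere and turned up to 15 degrees each time.
- pulse_top (a point): Centre of the top of the round pulse button: an upright white plastic cap 40 mm across in a black round collar 50 mm across. It is one of three buttons in a row, 75 mm between centres, in any order: this round one, a square one (24 mm) and an oblong one (46 x 16 mm). Unpressed, all tops are 214 mm above the table; the collars end at 199 mm. The point moves down with the cap; z is up.
- pulse (a joint): Travel of the round pulse button, straight down: 0 = up, 0.008 m = right down. Momentary, on a spring: 1.5 N starts it, 5 N puts it right down, and it comes up by itself when let go.
- square (a joint): Travel of the square button, same spring and travel: 0 = up, 0.008 m = right down. Leave it alone.
- oblong (a joint): Travel of the oblong button, same spring and travel: 0 = up, 0.008 m = right down. Leave it alone.
- speed_needle (a joint): Angle (rad) of the needle of the speed dial, a flat round dial 66 mm across at the robot's left end of the strip, 118 mm from the strip's middle. 0 = standing still. It creeps up while the round button is down (about 1.2 after 5 s right down, 1.8 after 8 s, where the long tick marks too long a spin) and sinks back slowly when the button is up.

How it is judged:
By the outcome, as a careful person would: the job done as asked, in the order asked, and still so for the second after the job is handed in, with the robot touching nothing.
It also fails if it takes over 35 s, if anything falls off the work surface, if the arm or the gripper's body presses on something with over 40 N, if the wrist force passes 120 N, or if a joint passes its speed limit or range.

## Working session

There is one attempt and no reset: what is moved stays moved. The work goes in short steps, Python scripts to look and compute and a shell command to move; the robot and the scene stay as the last step left them, time stands still between calls to the robot, and variables do not carry over. Pictures are saved under pics/ and viewed, and the job is handed in when it is done.

```bash
ls; mkdir -p pics; python3 - <<'E'
from station import ctrl
import cv2,numpy as np
o=ctrl.get_obs();print(o['t'],o['tool_pos'],o['tool_rot'],o['contact_force'],o['opening'])
for n in ['top','scene']:
    d=ctrl.get_image(n);cv2.imwrite(f'pics/{n}0.png',d['img'][:,:,::-1]);np.savez(f'{n}0.npz',**d);print(n,d['fx'],d['cx'],d['cy'],d['T'])
E
```

```text
pics
0.0 [ 0.20346507 -0.59029431  0.23004955] [-2.55661748e+00  1.82330350e+00  2.41300502e-03] [-0.06597806  0.04173867 -0.56107442] 0.0853435284165539
top 470.8322042249369 322.7691032179798 238.99830416576788 [[ 0.02934587 -0.99799825  0.05602064  0.51848347]
 [-0.99954979 -0.02894885  0.00788565  0.01383149]
 [-0.00624813 -0.05622683 -0.99839847  0.90192739]
 [ 0.          0.          0.          1.        ]]
scene 520.8258549088778 321.6889756116795 240.04374180572736 [[-0.5370138   0.62873096 -0.5624176   1.03556591]
 [ 0.84342209  0.41280401 -0.34384884  0.30486832]
 [ 0.01597982 -0.659007   -0.75196703  0.79282624]
 [ 0.          0.          0.          1.        ]]
```

View pics/top0.png

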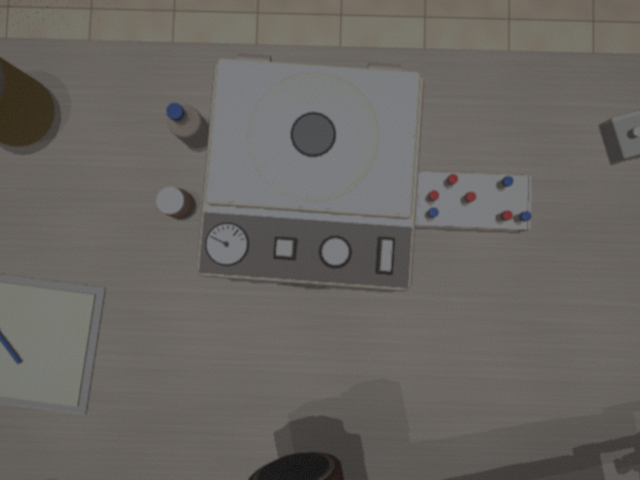

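View pics/scene0.png

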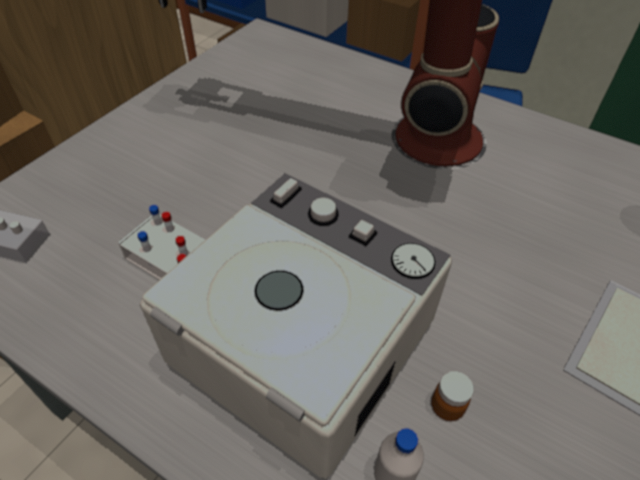

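In the top view the dial is at (227,244), the square button at (285,248), the round one at (335,251) and the oblong at (386,256). The scene view shows the round cap at (323,209). Next I locate the cap in both views.

```bash
cat > h.py <<'E'
import numpy as np
def ray(d,u,v):
    r=np.array([(u-d['cx'])/d['fx'],(v-d['cy'])/d['fy'],1.]);return d['T'][:3,3],d['T'][:3,:3]@r
def onz(d,u,v,z):
    c,r=ray(d,u,v);return c+r*(z-c[2])/r[2]
E
python3 - <<'E'
import cv2,numpy as np
from h import *
for n,pts in [('top',[(227,236),(285,248),(335,251),(386,256)]),('scene',[(405,262),(365,229),(323,206),(286,188)])]:
    d=dict(np.load(n+'0.npz'));g=d['img'].max(2)
    for p,name in zip(pts,['dial','sq','round','obl']):
        t=130
        x0,y0=p[0]-24,p[1]-24
        m=(g[y0:y0+48,x0:x0+48]>t).astype(np.uint8)
        k,l,s,c=cv2.connectedComponentsWithStats(m,connectivity=4)
        i=l[24,24]
        u,v=c[i]+[x0,y0]
        print(n,name,i,s[i],(round(u,1),round(v,1)),onz(d,u,v,.192 if name=='dial' else .214).round(4), g[p[1],p[0]])
E
```

```text
top dial 0 [   0    0   48   48 2301] (np.float64(226.5), np.float64(235.5)) [0.5594 0.1652 0.192 ] 128
top sq 0 [   0    0   48   48 2304] (np.float64(284.5), np.float64(247.5)) [0.543  0.0749 0.214 ] 129
top round 0 [   0    0   48   48 2304] (np.float64(334.5), np.float64(250.5)) [0.5408 0.0016 0.214 ] 126
top obl 0 [   0    0   48   48 2304] (np.float64(385.5), np.float64(255.5)) [ 0.5356 -0.073   0.214 ] 126
scene dial 2 [ 13   7  35  30 747] (np.float64(412.1), np.float64(258.4)) [0.5429 0.1626 0.192 ] 157
scene sq 4 [ 14  16  18  13 154] (np.float64(363.5), np.float64(227.0)) [0.5458 0.079  0.214 ] 159
scene round 1 [ 13  16  23  17 318] (np.float64(323.0), np.float64(206.1)) [0.5418 0.0039 0.214 ] 160
scene obl 10 [ 13  15  21  18 161] (np.float64(285.2), np.float64(187.3)) [ 0.5393 -0.0703  0.214 ] 155
```

```bash
python3 - <<'E'
import cv2,numpy as np
from h import *
d=dict(np.load('top0.npz'));g=d['img'].max(2)
print(g[251,310:362])
for t in (95,105,112):
  for p,name in zip([(285,248),(335,251),(386,256)],['sq','round','obl']):
    x0,y0=p[0]-22,p[1]-22
    m=(g[y0:y0+44,x0:x0+44]>t).astype(np.uint8)
    k,l,s,c=cv2.connectedComponentsWithStats(m,connectivity=4);i=l[22,22];u,v=c[i]+[x0,y0]
    print(t,name,s[i],(u.round(1),v.round(1)),onz(d,u,v,.214).round(4))
p=onz(d,335,251,.214);o=np.array([0.20346507,-0.59029431,0.23004955])
print(((p-o)/.04).round(2))
E
```

```text
[ 81  80  81  80  79  82  81  79  66  55  47  68 103 122 126 127 127 125
 127 125 126 128 126 128 129 126 127 126 127 127 125 125 129 126 127 129
 128 119  93  59  47  55  69  78  81  81  81  82  83  83  82  81]
95 sq [ 13  14  17  16 244] (np.float64(283.9), np.float64(247.5)) [0.543  0.0758 0.214 ]
95 round [  9   9  26  27 538] (np.float64(334.9), np.float64(251.3)) [0.5397 0.0011 0.214 ]
95 obl [ 17   6  11  31 309] (np.float64(386.0), np.float64(255.0)) [ 0.5364 -0.0736  0.214 ]
105 sq [ 14  14  15  16 217] (np.float64(284.0), np.float64(247.5)) [0.5429 0.0756 0.214 ]
105 round [ 10  10  25  26 506] (np.float64(334.9), np.float64(251.2)) [0.5398 0.001  0.214 ]
105 obl [ 17   7  11  30 281] (np.float64(386.0), np.float64(255.2)) [ 0.5361 -0.0736  0.214 ]
112 sq [ 14  14  15  16 200] (np.float64(284.0), np.float64(247.6)) [0.5429 0.0756 0.214 ]
112 round [ 10  10  25  25 485] (np.float64(335.0), np.float64(251.2)) [0.5397 0.0009 0.214 ]
112 obl [ 17   7  11  29 258] (np.float64(386.2), np.float64(255.0)) [ 0.5364 -0.0739  0.214 ]
[ 8.41 14.78 -0.4 ]
```

The round button sits at about (0.5405, 0.002, 0.214). The two views agree to about 3 mm. I'll travel with the fingers shut, at z of about 0.30.

```bash
python3 -m handwheel '{"offset":[[0,0,0.6],[0.2,0.3,1.2],[0.6,1.0,1.75],[1.1,1.9,1.75],[1.6,2.8,1.75],[2.1,3.7,1.75],[2.6,4.6,1.75],[3.1,5.5,1.75],[3.6,6.4,1.75],[4.1,7.3,1.75]],"roll":[0,0,0,0,0,0,0,0,0,0]}' 0 60
python3 -m handwheel '{"offset":[[0.5,0.9,0],[1.0,1.8,0],[1.5,2.7,0],[2.0,3.6,0],[2.5,4.5,0],[3.0,5.4,0],[3.6,6.3,0],[4.0,7.0,0],[4.3,7.5,0],[4.3,7.5,0]],"roll":[0,0,0,0,0,0,0,0,0,0]}'
python3 - <<'E'
from station import ctrl
import cv2,numpy as np
o=ctrl.get_obs();print(o['t'],o['tool_pos'],o['contact_force'],o['opening'])
for n in ['wrist','scene']:
    d=ctrl.get_image(n);cv2.imwrite(f'pics/{n}1.png',d['img'][:,:,::-1]);np.savez(f'{n}1.npz',**d)
E
```

```text
t: 1.1
tool_pos: [0.3679, -0.2972, 0.3008]
tool_rot: [-2.557, 1.824, 0.001]
contact_force: [0.3, -1.3, -1.0]
opening: 0.0001
t: 2.1
tool_pos: [0.54, 0.0034, 0.3004]
tool_rot: [2.561, -1.819, -0.003]
contact_force: [-1.2, -0.2, -0.2]
opening: -0.0002
2.1 [0.54001364 0.00335652 0.30035997] [-1.19024433 -0.16078132 -0.2200419 ] -0.00021741567985593288
```

View pics/wrist1.png

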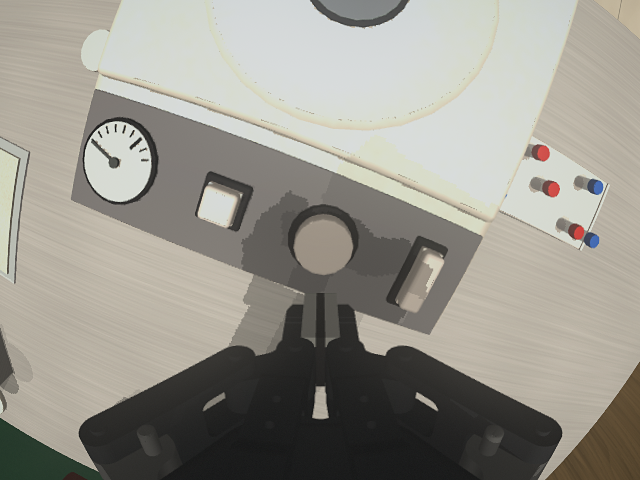

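View pics/scene1.png

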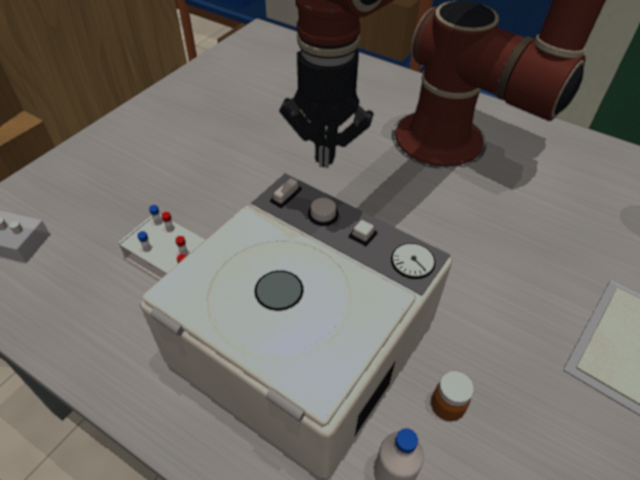

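The closed fingers are above the round cap: wrist view (323,240), with the fingertips at (320,295). The dial reads standing still. I check the cap position in the wrist view and then descend to just above it.

```bash
python3 - <<'E'
import numpy as np
d=dict(np.load('wrist1.npz'))
def w(u,v,z):
    x,y=(u-d['cx'])/d['fx'],(v-d['cy'])/d['fy'];t=np.hypot(x,y);r=np.array([x/t*np.sin(t),y/t*np.sin(t),np.cos(t)])
    r=d['T'][:3,:3]@r;c=d['T'][:3,3];return c+r*(z-c[2])/r[2]
print(w(323,243,.214),w(221,205,.214))
E
python3 -m handwheel '{"offset":[[0,0,-0.3],[0,0,-0.7],[0,0,-1.1],[0,0,-1.5],[0,0,-1.8],[0,0,-1.95],[0,0,-2.05],[0,0,-2.05],[0,0,-2.05],[0,0,-2.05]],"roll":[0,0,0,0,0,0,0,0,0,0]}'
```

```text
[0.54229795 0.00166613 0.214     ] [0.5450255  0.07265559 0.214     ]
t: 3.2
tool_pos: [0.5401, 0.0011, 0.2202]
tool_rot: [-2.557, 1.824, -0.002]
contact_force: [0.9, 0.7, -0.1]
opening: -0.0001
```

```bash
python3 -m handwheel '{"offset":[[0,0,-0.1],[0,0,-0.2],[0,0,-0.3],[0,0,-0.35],[0,0,-0.35],[0,0,-0.35],[0,0,-0.35],[0,0,-0.35],[0,0,-0.35],[0,0,-0.35]],"roll":[0,0,0,0,0,0,0,0,0,0]}'
```

```text
t: 4.2
tool_pos: [0.5401, 0.0011, 0.206]
tool_rot: [-2.557, 1.824, -0.002]
contact_force: [0.2, -0.4, 5.5]
opening: -0.0
```

```bash
python3 -m handwheel '{"offset":[[0,0,-0.04],[0,0,-0.04],[0,0,-0.04],[0,0,-0.04],[0,0,-0.04],[0,0,-0.04],[0,0,-0.04],[0,0,-0.04],[0,0,-0.04],[0,0,-0.04]],"roll":[0,0,0,0,0,0,0,0,0,0]}'
python3 - <<'E'
from station import ctrl
import cv2
d=ctrl.get_image('scene');cv2.imwrite('pics/s2.png',cv2.resize(d['img'][150:300,240:470,::-1],None,fx=3,fy=3))
E
```

```text
t: 5.2
tool_pos: [0.5402, 0.0011, 0.2059]
tool_rot: [-2.557, 1.824, -0.003]
contact_force: [-2.7, -0.0, 11.5]
opening: -0.0001
```

View pics/s2.png

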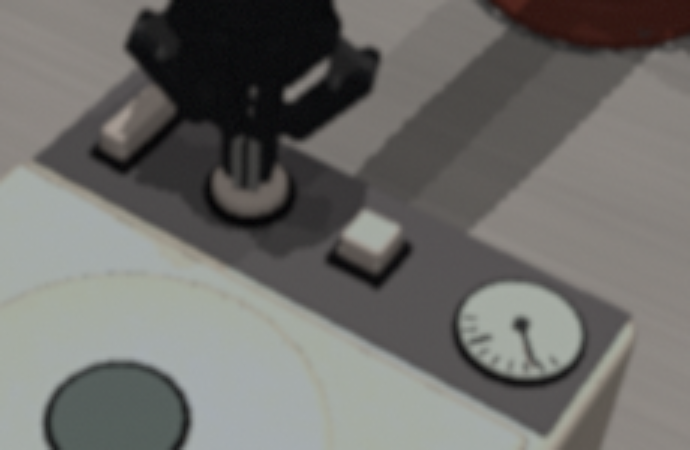

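The button is right down: force is 11.5 N, z has stopped at 0.206, and the needle is moving off zero in the picture. It has been down since about t=3.55, so I'll hold until about 8.5.

```bash
python3 -m handwheel '{"offset":[[0,0,0],[0,0,0],[0,0,0],[0,0,0],[0,0,0],[0,0,0],[0,0,0],[0,0,0],[0,0,0],[0,0,0]],"roll":[0,0,0,0,0,0,0,0,0,0]}'
python3 -m handwheel '{"offset":[[0,0,0],[0,0,0],[0,0,0],[0,0,0],[0,0,0],[0,0,0],[0,0,0],[0,0,0],[0,0,0],[0,0,0]],"roll":[0,0,0,0,0,0,0,0,0,0]}'
python3 -m handwheel '{"offset":[[0,0,0],[0,0,0],[0,0,0],[0,0,0],[0,0,0],[0,0,0],[0,0,0],[0,0,0],[0,0,0],[0,0,0]],"roll":[0,0,0,0,0,0,0,0,0,0]}'
python3 -m handwheel '{"offset":[[0,0,0],[0,0,0],[0,0,0.2],[0,0,0.5],[0,0,1.0],[0,0,1.6],[0,0,2.2],[0,0,2.6],[0,0,2.6],[0,0,2.6]],"roll":[0,0,0,0,0,0,0,0,0,0]}'
python3 - <<'E'
from station import ctrl
import cv2
d=ctrl.get_image('wrist');cv2.imwrite('pics/w3.png',d['img'][:,:,::-1])
print(ctrl.get_obs()['contact_force'])
E
```

```text
t: 6.25
tool_pos: [0.5401, 0.0011, 0.2059]
tool_rot: [-2.557, 1.824, -0.003]
contact_force: [-2.4, -0.2, 10.8]
opening: -0.0002
t: 7.25
tool_pos: [0.5402, 0.001, 0.2059]
tool_rot: [-2.557, 1.824, -0.003]
contact_force: [-2.8, 0.8, 11.4]
opening: 0.0
t: 8.25
tool_pos: [0.5401, 0.001, 0.2059]
tool_rot: [-2.557, 1.824, -0.003]
contact_force: [-2.1, 0.6, 11.4]
opening: 0.0004
t: 9.25
tool_pos: [0.5393, 0.0011, 0.3068]
tool_rot: [2.557, -1.824, -0.002]
contact_force: [-0.4, 0.5, 0.4]
opening: -0.0001
[ 0.92885092  0.65911591 -0.39788317]
```

View pics/w3.png

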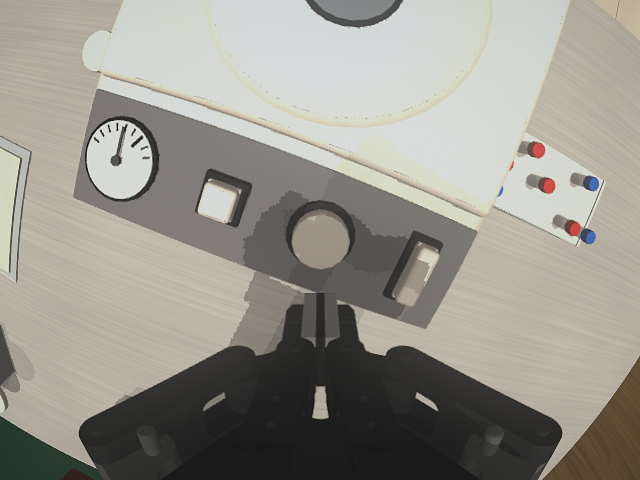

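The needle at (120,140) stands at about 1.1–1.2 rad, short of the long tick. The cap is back up at (320,238), the other buttons are untouched, and the hand is about 90 mm clear.

```bash
python3 -c "
from station import ctrl
print(ctrl.finish_job())"
```

```text
the job is handed in; nothing more can be done
None
```

I pushed the round pulse button right down with the closed fingertips, held it for about five seconds (t ≈ 3.55 to 8.5 s), let it come up and lifted the hand about 90 mm clear. I then handed the job in, at about 9.3 s on the robot's clock.

- **Right down:** The tool stopped at z = 0.206 with about 11 N on it. For the first second or so after it reached the bottom, I measured only 5.5 N, barely the 5 N full-travel force. I then pressed 1.6 mm further to be sure.
- **Last checks:** The wrist picture showed the cap up again and the needle at roughly 1.1–1.2 rad, below the long tick. That figure is read by eye. The square and oblong buttons looked untouched, and the contact force was about zero.
- **Button position:** The top, scene and wrist views agreed to about 3 mm, which is well inside the 40 mm cap. No check failed.

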